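# Shut the biscuit carton and hold the stamp over its printed frame

## Robot

A 6-joint arm with a two-finger parallel gripper is mounted at the origin on a cart in front of the work surface, level with it; the furniture and walls round the work are solid. World frame = base frame: x ahead of the robot, y to its left, z up, the work surface at z = 0. Lengths are in mm, angles in rad, forces in N, time in s.
With the tool pointing down it reaches from about 300 to 875 mm from the base axis. Payload 6.4 kg.
Tool frame: the origin (TCP) lies between the finger pads; the fingertips stand 8 mm ahead of it and the grasp point (between the pads) lies 11 mm behind it; z points along the fingers, y is the direction in which the jaws open and shut (so a half turn about z gives the same grasp; the last joint's range is limited). The gripper opens to 85 mm and grips with 20 to 120 N. Pads are 22 mm wide; open, the fingers measure 114 mm over their backs; the gripper's body (76 mm by 85 mm) begins 54 mm behind the grasp point. The pads swing forward as they close: fully open they stand 13 mm farther back than shut.
Start: joints at [-0.206, 0.181, 1.607, -0, 1.354, -0.206], TCP at [575.014, 0.015, 239.288] pointing down, gripper open.
Joint ranges: [-2.99, 2.99], [-0.89, 2.07], [0.3, 2.58], [-1.14, 4.28], [0, 2.63], [-3.12, 3.12]. Speed limits (rad/s): [2.57, 2.57, 3.01, 3.14, 3.14, 3.14].

## Interface

Orientations are given as a unit quaternion [x, y, z, w].
In Python, from cell import get_obs, read_camera, camera_model, job_done, regions_of gives the robot as it stands.
- The arm moves only by the shell command python3 -m handwheel 'ROWS' [FORCE]. ROWS is a JSON object of lists of equal length, an entry for each row: "gripper": the gripper's target within -1 to 1 (shut at 1, half-way at 0, fully open at -1); "travel": the shift along the tool's x, y, z in mm, a list of three; "turn": the turn, a rotation vector about the tool's x, y, z in rad, a list of three. In form: {"gripper": [gripper, ...], "travel": [[x, y, z], ...], "turn": [[rx, ry, rz], ...]}. A call has 1 to 5 rows; each row is the pose to reach, as a shift and turn from the pose measured when the call began, along the tool's axes at that moment; what a row does not reach only later rows make up. A row lasts 1/10 s, in which the tool goes at most 50 mm and 8.59 degrees, less where a joint would pass 70% of its speed; a pose out of reach is approached as far as the arm can. A call with a gripper value outside its range is refused whole. The fingers move at their own pace and stop on an object; FORCE is the grip in N (left out, the last holds). Time passes only in rows, so rows that repeat a pose let the fingers close. It gives the time, the measured TCP pose, the force and the opening at its end, in the units of the state.
- get_obs(): the state, without advancing time (a new reading comes with each control period).
- read_camera(name): name is "scene" or "side" or "wrist"; returns (picture, depth): 400x640x3 uint8, red, green, blue; 400x640 float32, mm along the optical axis (not along the pixel's ray), 0 where there is no reading.
- camera_model(name): a dict with "camera_matrix" (3x3 intrinsics, pixels), "dist_coeffs" ([k1, k2, p1, p2, k3] as OpenCV has them; the pictures are not rectified), "pose" (4x4, takes a point from camera to world coordinates). Camera axes: x right, y up, looking along -z (the intrinsics and any distortion apply to the point x, -y, -z); pixel columns grow to the right and rows downward; lengths in mm; the calibration is good to about 2 mm. A picture is of the moment at which its call begins: read the wrist's pose just before it. camera_model takes no time and is no camera call; for the wrist camera it gives the pose at the moment of the call.
- job_done(): hands the job in, once; it reports no verdict.
Trained networks look in the newest picture that a camera, given by its name, has taken for a name from the list of things; names that differ only in an ending like _2 or _b are one class to them, and where a whole thing is asked for, a point or a joint stands for the part that bears it (a point fixed in the world has none). Each returns a list of dicts, best first, with "score" (0 to 1); they miss things now and then, are a little off and sometimes report something else, mostly with a low value. They report only what shows in the picture. A call takes as long as a camera call. They do not tell look-alikes from the thing itself.
- regions_of(label, camera): "region" (400x640 bool, what is visible of it) and "location" ([column, row] in pixels, amid what is visible of it).
The state is a dict: "time_s": time; "qpos": joint angles; "joint_vel": joint speeds; "joint_torque": joint torques, N m; "ee_pos": TCP position; "ee_rot": TCP orientation; "ft_force": force on the tool from outside, world axes, zero at the start; "moment": the same for the moment, N m; "finger_gap": finger opening in mm.
Only numpy, scipy, OpenCV 4.12 (cv2) and the standard library are available. Lean on these libraries where they do the work, as an engineer would, in place of code of your own. Each camera call takes 0.05 s, during which the arm holds its last target.

## Task

First fold the open flap of the biscuit carton fully shut, so that its tab drops in behind the rim opposite the hinge. Then pick the hand stamp off the ink pad, carry it over the row of two jars and a tin without disturbing them, and hold it upright about a centimetre above the red frame printed on the shut flap, centred in the frame and square with it, never letting the stamp touch the carton. Finish while still holding the stamp there: do not stamp, put it down or let go.

Things in the scene. Friction and masses are not known exactly. Their poses are not given: they have to be found in the camera images.
- carton: open-topped cardboard biscuit carton, fixed to the worktop, 150 (its x) x 120 (its y) x 70 mm high, walls 3 mm. Origin: centre of its underside. The flap is hinged along the top of its +y wall (hinge line: y = +60, z = 70 mm in the carton's frame, along x).
- flap (a joint): hinge of the carton's flap, rad: 0 = shut (flap level on the walls, tab behind the rim of the -y wall), grows as it opens upward (pi/2 = upright); starts between 0.7 and 1.15. The flap (150 x 120 mm, 3 mm thick, 30 g) stays where it is left: a stiff crease, about 0.5 N at its free edge moves it.
- print_frame (a point): centre of the red rectangular outline (70 x 50 mm outside, 3 mm lines) printed in the middle of the flap's outer face, 60 mm from the hinge line; moves with the flap. Axes: x along the hinge and the outline's long side, y along the flap towards the hinge, z out of the outer face (up when shut, then 73 mm above the worktop).
- stamp: wooden hand stamp, 80 to 170 g, standing face down on the ink pad. Origin: centre of its underside (the stamping face, 56 x 36 mm); z up. Block 60 (x) x 40 (y) mm, up to 24 mm above the origin, brass collar to 27 mm; above it a dark upright grip, 42 (x) x 18 (y) mm, from 22 to 78 mm above the origin: pinch it across its y. Square either way round (a half turn makes no difference).
- ink_pad: flat black ink pad with a red cushion, 110 x 80 x 10 mm, fixed to the worktop; origin: centre of its underside; the stamp stands on it.
- tin_1: food tin, 76 mm diameter, 110 mm high, loose; origin: centre of its underside. One of the row of three between ink pad and carton, to be left alone.
- jar_1: glass jam jar with a black lid, 70 mm diameter, 101 mm high, loose; origin: centre of its underside. One of the row, to be left alone.
- jar_2: glass jar with a red lid and black label, 70 mm diameter, 101 mm high, loose; origin: centre of its underside. One of the row, to be left alone.
Not all that is in view belongs to the job. Leave any white look-alike of the stamp alone.

How it is judged (in metres and radians):
On the way, in this order (a step that is already met when the one before it is completed fails the run):
1. the flap is shut (value of joint flap below 0.06 rad), for 0.2 s.
2. the stamp passes above the row of jars and tin, clear of the jar tops (height (world z) of stamp above 0.101 m and (horizontal distance between stamp and tin_1 below 0.08 m or horizontal distance between stamp and jar_1 below 0.08 m or horizontal distance between stamp and jar_2 below 0.08 m)), for 0.05 s.
At the end, for the whole second after the job is handed in: Flap shut (under 0.06 rad). Stamp held in the fingers at rest, upright and square with the frame (0.12 rad), centred over it within 8 mm, its underside 3 to 25 mm above the flap, not touching the carton. The jars and tin stand within 30 mm of where they were (value of joint flap below 0.06 rad and horizontal distance between stamp and print_frame below 0.008 m and z of stamp in the frame of print_frame between 0.003 and 0.025 m and angle between the x axis of stamp and the x axis of print_frame, either way round below 0.12 rad and angle between stamp's own z axis and vertical below 0.12 rad and contact force between stamp and carton below 0.05 N and contact force between the fingers and stamp above 1 N and linear speed of stamp below 0.02 m/s and angular speed of stamp below 0.1 rad/s and distance of each of tin_1, jar_1, jar_2 from where it was at the start of the episode below 0.03 m and angle between each of tin_1, jar_1, jar_2's own z axis and vertical below 0.2 rad); the arm keeps its last pose, push and grip.
It fails at once if a jar or tin of the row is pushed more than 30 mm or tipped (distance of any of tin_1, jar_1, jar_2 from where it was at the start of the episode above 0.03 m or angle between any of tin_1, jar_1, jar_2's own z axis and vertical above 0.2 rad).
It fails at once if the stamp touches the carton or its flap (contact force between stamp and carton above 0.3 N).
It also fails if it takes over 64 s, if anything falls off the work surface, if the arm or the gripper's body presses on something with over 40 N, if the wrist force passes 120 N, or if a joint passes its speed limit or range.

## Working session

There is one attempt and no reset: what is moved stays moved. The work goes in short steps, Python scripts to look and compute and a shell command to move; the robot and the scene stay as the last step left them, time stands still between calls to the robot, and variables do not carry over. Pictures are saved under pics/ and viewed, and the job is handed in when it is done.

```bash
ls; mkdir -p pics
cat > h.py <<'E'
import numpy as np, cv2
from cell import get_obs, read_camera, camera_model, job_done, regions_of
def save(n,img,f=1):
    cv2.imwrite('pics/'+n+'.png', img[...,::-1])
def pts(cam,depth,us,vs,M=None):
    """pixels -> world by depth"""
    M=M or camera_model(cam); K=np.array(M['camera_matrix']);D=np.array(M['dist_coeffs']);T=np.array(M['pose'])
    p=cv2.undistortPoints(np.stack([us,vs],-1).astype(float).reshape(-1,1,2),K,D).reshape(-1,2)
    d=depth[np.asarray(vs).astype(int),np.asarray(us).astype(int)]
    P=np.stack([p[:,0]*d,-p[:,1]*d,-d],-1)
    return P@T[:3,:3].T+T[:3,3], d>0
def onplane(cam,us,vs,z,M=None):
    M=M or camera_model(cam); K=np.array(M['camera_matrix']);D=np.array(M['dist_coeffs']);T=np.array(M['pose'])
    p=cv2.undistortPoints(np.stack([us,vs],-1).astype(float).reshape(-1,1,2),K,D).reshape(-1,2)
    r=np.stack([p[:,0],-p[:,1],-np.ones(len(p))],-1)@T[:3,:3].T
    return T[:3,3]+r*((z-T[2,3])/r[:,2])[:,None]
E
python3 - <<'E'
from h import *
print(get_obs())
for c in ['scene','side','wrist']:
    im,d=read_camera(c); save(c+'0',im); np.save(c+'0.npy',d)
    print(c,camera_model(c))
E
```

```text
pics
{'time_s': 0.0, 'qpos': array([-2.06305108e-01,  1.81536609e-01,  1.60801346e+00,  4.86663886e-07,
        1.35378013e+00, -2.06285509e-01]), 'joint_vel': array([ 1.65391145e-03, -1.19461888e-05,  3.74816253e-04,  1.89207649e-03,
        6.43315263e-04, -9.39743594e-05]), 'joint_torque': array([ 3.41415571e-04, -4.44869328e+01, -3.51340663e+01, -2.51131587e-04,
        9.11703974e-03,  3.43231875e-05]), 'ee_pos': array([5.74464858e+02, 1.26714861e-01, 2.38383989e+02]), 'ee_rot': array([ 7.07113481e-01,  7.07099547e-01, -4.75257488e-04, -7.27253147e-04]), 'ft_force': array([-0.08374036,  1.05564536,  0.0473183 ]), 'moment': array([-0.00082439, -0.00760459, -0.01338281]), 'finger_gap': 84.91662218246601}
scene {'camera_matrix': array([[364.97077022,   0.        , 328.07346064],
       [  0.        , 364.97077022, 195.71761255],
       [  0.        ,   0.        ,   1.        ]]), 'dist_coeffs': array([-0.06930858,  0.        ,  0.        ,  0.        ,  0.        ]), 'pose': array([[ 7.51641229e-01,  4.52061518e-01, -4.80287255e-01,
         4.24546178e+01],
       [-6.59224984e-0
[... 764 characters left out ...]

       [ 0.00000000e+00,  0.00000000e+00,  0.00000000e+00,
         1.00000000e+00]])}
wrist {'camera_matrix': array([[320.27646569,   0.        , 321.63773146],
       [  0.        , 320.27646569, 203.65261299],
       [  0.        ,   0.        ,   1.        ]]), 'dist_coeffs': array([0.00783161, 0.        , 0.        , 0.        , 0.        ]), 'pose': array([[ 9.99998042e-01, -9.28687586e-04,  1.74752489e-03,
         5.75420620e+02],
       [ 3.51721849e-04,  9.52395894e-01,  3.04863802e-01,
         7.80294072e+01],
       [-1.94745876e-03, -3.04862591e-01,  9.52394355e-01,
         3.73703761e+02],
       [ 0.00000000e+00,  0.00000000e+00,  0.00000000e+00,
         1.00000000e+00]])}
```

View pics/scene0.png

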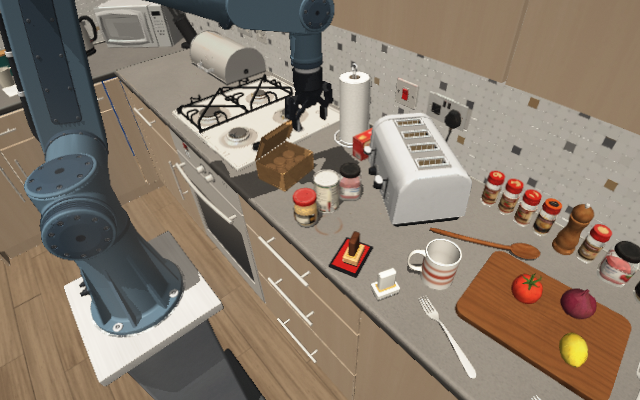

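View pics/side0.png

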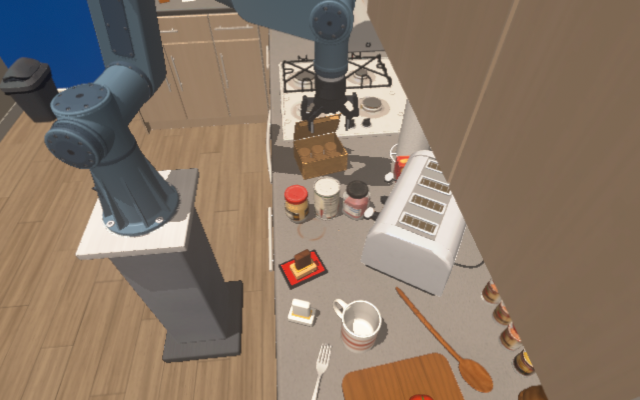

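View pics/wrist0.png

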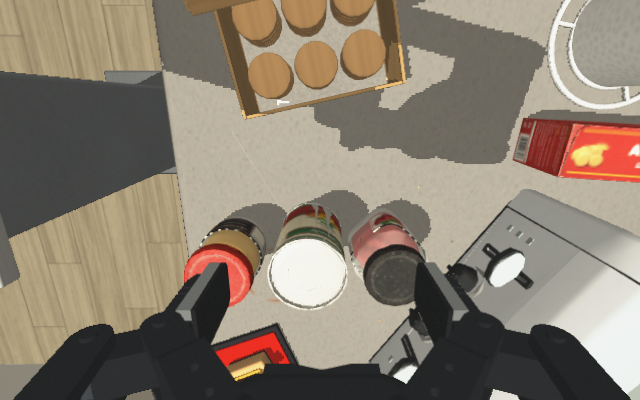

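Run:
```python
from h import *
for c in ['scene','side','wrist']:
  im,d=read_camera(c)
  M=camera_model(c)
  for l in ['stamp','carton','flap','print_frame','ink_pad','tin_1','jar_1']:
    for r in regions_of(l,c):
        if r['score']<0.2: continue
        v,u=np.nonzero(r['region']); P,ok=pts(c,d,u,v,M); P=P[ok]
        print(c,l,round(r['score'],2),np.round(r['location']),len(u),np.round(np.percentile(P,3,axis=0)) if len(P) else '',np.round(np.percentile(P,97,axis=0)) if len(P) else '')
print(get_obs()['time_s'])
```

```text
scene stamp 0.81 [354. 249.] 462 [ 447. -305.   11.] [ 508. -261.   91.]
scene stamp 0.76 [388. 285.] 571 [ 434. -426.   12.] [ 483. -386.   80.]
scene carton 0.63 [286. 159.] 2644 [484.  64.   7.] [643. 204. 175.]
scene flap 0.88 [276. 138.] 605 [489. 131.  79.] [627. 197. 180.]
scene print_frame 0.67 [273. 137.] 659 [487. 131.  73.] [627. 204. 180.]
scene ink_pad 0.6 [346. 261.] 652 [ 420. -319.    3.] [ 530. -227.   14.]
scene tin_1 0.9 [327. 195.] 1003 [ 527. -114.    6.] [593. -48. 112.]
scene jar_1 0.94 [306. 203.] 818 [ 442. -121.   16.] [500. -64. 104.]
scene jar_1 0.84 [348. 182.] 804 [ 609. -126.    4.] [676. -62. 104.]
side stamp 0.84 [303. 262.] 474 [ 449. -305.   19.] [ 504. -272.   88.]
side stamp 0.71 [303. 315.] 584 [ 436. -426.   -1.] [ 492. -392.   78.]
side carton 0.85 [315. 153.] 2677 [486.  65.   5.] [636. 204. 174.]
side flap 0.85 [317. 128.] 703 [488. 130.  73.] [624. 202. 178.]
side flap 0.62 [305. 262.] 491 [ 449. -305.   18.] [ 504. -271.   88.]
side print_frame 0.66 [317. 127.] 774 [486. 130.   8.] [626. 347. 178.]
side ink_pad 0.9 [301. 279.] 662 [ 419. -321.    2.] [ 531. -230.   11.]
side tin_1 0.65 [323. 201.] 1013 [ 526. -113.    3.] [593. -46. 109.]
side jar_1 0.78 [355. 202.] 871 [ 608. -125.    8.] [677. -63. 101.]
side jar_1 0.55 [294. 205.] 842 [ 437. -121.   -1.] [503. -52. 102.]
wrist stamp 0.73 [257. 344.] 1920 [ 431. -272.    4.] [ 529. -219.   12.]
wrist stamp 0.64 [250. 365.] 832 [ 450. -274.   12.] [ 500. -249.   41.]
wrist flap 0.79 [206.   1.] 601 [486. 125.  44.] [531. 162. 173.]
wrist print_frame 0.72 [206.   7.] 570 [493. 125. 152.] [530. 135. 173.]
wrist ink_pad 0.84 [258. 346.] 1978 [ 430. -273.    4.] [ 530. -219.   12.]
wrist tin_1 0.75 [306. 258.] 6694 [ 529. -108.    8.] [594. -40. 110.]
wrist jar_1 0.92 [232. 249.] 3908 [ 448. -104.   22.] [507. -51. 102.]
wrist jar_1 0.69 [385. 253.] 5191 [ 610. -108.   16.] [670. -45. 102.]
1.35
```

The stamp I want stands on the black and red ink pad at scene px (354,249), side px (303,262). The only look-alike is the white one at scene (388,285), side (303,315). The carton is at scene (286,159), with its flap leaning open at about 1.05 rad. Next I'll fit the carton and check the stamp in a crop.

Run:
```python
from h import *
from scipy.optimize import least_squares
im=cv2.imread('pics/scene0.png')
cv2.imwrite('pics/crop1.png',cv2.resize(im[220:310,310:420],None,fx=6,fy=6,interpolation=cv2.INTER_CUBIC))
rim=[];fl=[]
for c in ['scene','side','wrist']:
  im,d=read_camera(c); M=camera_model(c)
  R=[r for r in regions_of('carton',c) if r['score']>.4][:1]
  print(c,len(R))
  if R: m=R[0]['region']
  else:
    m=np.zeros((400,640),bool); m[0:125,200:420]=1
  v,u=np.nonzero(m&(d>0)); P,ok=pts(c,d,u,v,M)
  k=(P[:,2]>62)&(P[:,2]<75)
  Q=P[k]; print(c,len(Q), np.round(cv2.minAreaRect(Q[:,:2].astype(np.float32))[0]),cv2.minAreaRect(Q[:,:2].astype(np.float32))[1:])
  rim.append(Q)
  k=(P[:,2]>95)&(P[:,1]>100); F=P[k]
  if len(F)>50:
    ce=np.median(F,0); F=F[np.linalg.norm(F-ce,axis=1)<120]
    ce=F.mean(0);n=np.linalg.svd(F-ce,full_matrices=False)[2][2]; n*=np.sign(n[2]); print('flap',ce.round(1),n.round(3),'q',np.arccos(n[2]),'dir',np.arctan2(-n[0],n[1]), F[:,2].max())
    # hinge offset: 
A=np.vstack(rim)
np.save('rim.npy',A)
print(get_obs()['time_s'])
```

```text
scene 1
scene 347 [565. 136.] ((153.55162048339844, 126.1258316040039), 12.346717834472656)
flap [553.8 159.  142. ] [-0.18   0.871  0.458] q 1.0952452053500237 dir 0.20421958970420326 183.9514018796774
side 1
side 284 [562. 136.] ((150.19451904296875, 129.24794006347656), 11.922887802124023)
flap [557.2 160.4 140.5] [-0.185  0.866  0.464] q 1.088453273619003 dir 0.21068075068163925 181.06153878288546
wrist 0
wrist 1613 [566. 122.] ((150.12396240234375, 91.38573455810547), 11.998449325561523)
flap [517.8 129.1 170.3] [ 0.107 -0.56   0.821] q 0.6067763842007191 dir -2.9532420631593785 173.1873559887335
1.65
```

View pics/crop1.png

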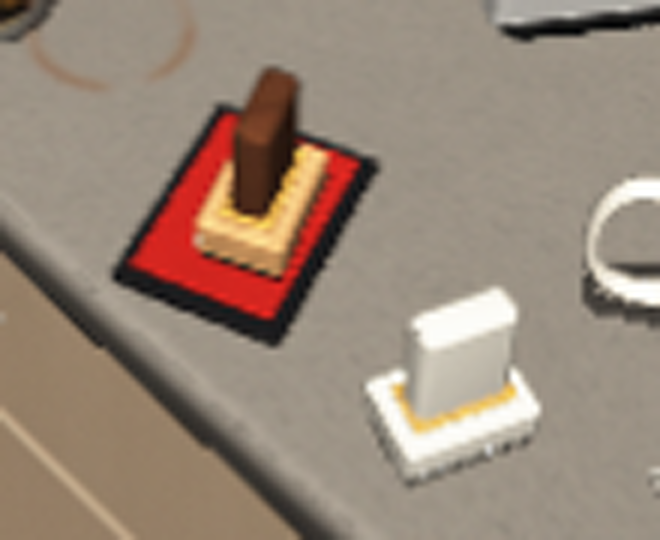

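The crop shows the stamp with the dark grip standing on the red cushion. The white one at lower right is the look-alike, so I'll leave it alone. I'll close the fingers and go over behind the flap's free edge.

```bash
python3 -m handwheel '{"gripper":[1,1,1,1,1],"travel":[[35,-4,0],[75,-8,0],[115,-12,0],[150,-17,0],[162,-17,0]],"turn":[[0,0,0],[0,0,0],[0,0,0],[0,0,0],[0,0,0]]}' 30
python3 -m handwheel '{"gripper":[1,1],"travel":[[0,0,20],[0,0,40]],"turn":[[0,0,0],[0,0,0]]}'
python3 - <<'E'
from h import *
im,d=read_camera('wrist');save('w1',im)
im,d=read_camera('side');save('s1',im)
o=get_obs();print(o['ee_pos'],o['ft_force'],o['finger_gap'])
E
```

```text
time_s: 2.15
ee_pos: [557.1, 165.1, 239.3]
ee_rot: [0.706, 0.708, 0.0, -0.0]
ft_force: [-0.4, 0.0, -0.6]
finger_gap: 12.4
time_s: 2.35
ee_pos: [557.7, 165.6, 199.7]
ee_rot: [0.706, 0.709, 0.001, 0.0]
ft_force: [0.4, -0.5, 0.1]
finger_gap: 0.1
[555.28949357 164.63142996 196.33251744] [-0.6008397   0.14127789  0.64172661] 0.08443041109576901
```

View pics/w1.png

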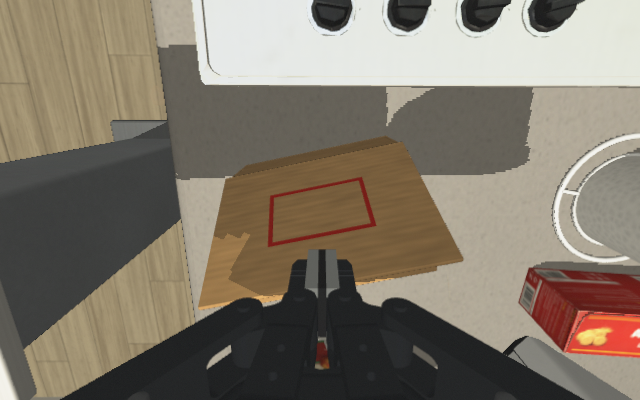

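View pics/s1.png

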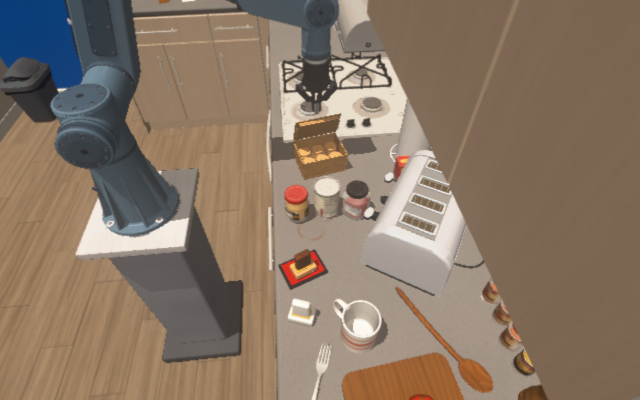

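The wrist picture shows the flap's outer face with the red frame, px (270–375, 178–245). The shut fingertips at (322,255) stand on its outer side near the free edge. Next I'll sweep it down along an arc.

```bash
python3 -m handwheel '{"gripper":[1,1,1,1,1],"travel":[[-2,0,18],[-4,1,34],[-7,1,41],[-14,3,45],[-22,5,49]],"turn":[[0,0,0],[0,0,0],[0,0,0],[0,0,0],[0,0,0]]}' 
python3 -m handwheel '{"gripper":[1,1,1,1],"travel":[[-7,1,6],[-14,3,12],[-20,4,20],[-26,5,28]],"turn":[[0,0,0],[0,0,0],[0,0,0],[0,0,0]]}'
python3 - <<'E'
from h import *
im,d=read_camera('wrist');save('w2',im)
E
```

```text
time_s: 2.95
ee_pos: [560.9, 142.1, 148.1]
ee_rot: [0.706, 0.708, -0.002, -0.002]
ft_force: [0.0, 0.4, -0.4]
finger_gap: -0.4
time_s: 3.35
ee_pos: [566.0, 115.4, 119.5]
ee_rot: [0.706, 0.708, -0.001, -0.001]
ft_force: [0.7, 1.4, -0.2]
finger_gap: -0.2
```

View pics/w2.png

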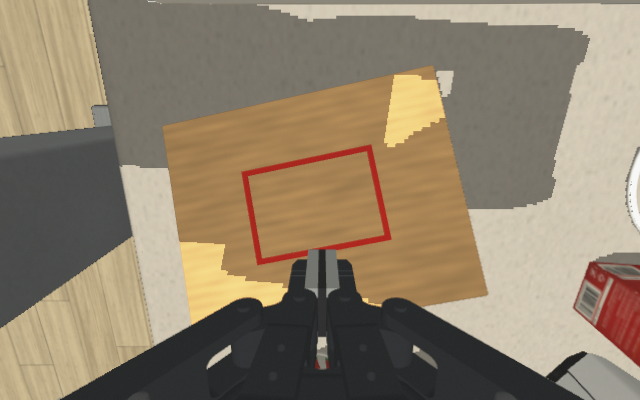

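The flap is following: the fingertips at (322,255) press beside the frame and the flap is now at roughly 0.4 rad. I'll push it down the rest of the way.

```bash
python3 -m handwheel '{"gripper":[1,1,1,1,1],"travel":[[-4,1,10],[-8,2,19],[-10,2,28],[-11,2,36],[-11,2,40]],"turn":[[0,0,0],[0,0,0],[0,0,0],[0,0,0],[0,0,0]]}' 
python3 -m handwheel '{"gripper":[1,1],"travel":[[0,0,1],[0,0,2]],"turn":[[0,0,0],[0,0,0]]}'
python3 - <<'E'
from h import *
im,d=read_camera('wrist');save('w3',im);M=camera_model('wrist')
m=np.zeros(d.shape,bool);m[60:260,200:430]=1
v,u=np.nonzero(m&(d>0));P,_=pts('wrist',d,u,v,M);k=(P[:,2]>60)&(P[:,2]<130);F=P[k]
ce=F.mean(0);n=np.linalg.svd(F-ce,full_matrices=False)[2][2];print(len(F),ce,n)
print(get_obs()['ft_force'])
E
```

```text
time_s: 3.9
ee_pos: [567.4, 103.5, 79.7]
ee_rot: [0.706, 0.708, -0.003, -0.002]
ft_force: [-14.7, -1.0, 39.2]
finger_gap: -0.2
time_s: 4.1
ee_pos: [567.4, 103.5, 80.1]
ee_rot: [0.706, 0.708, -0.003, -0.002]
ft_force: [-11.9, -1.4, 27.9]
finger_gap: 0.2
44468 [565.42502335 153.96682767  73.3883866 ] [ 0.00181494 -0.00235187  0.99999559]
[-11.52742384  -1.89906317  24.83125093]
```

View pics/w3.png

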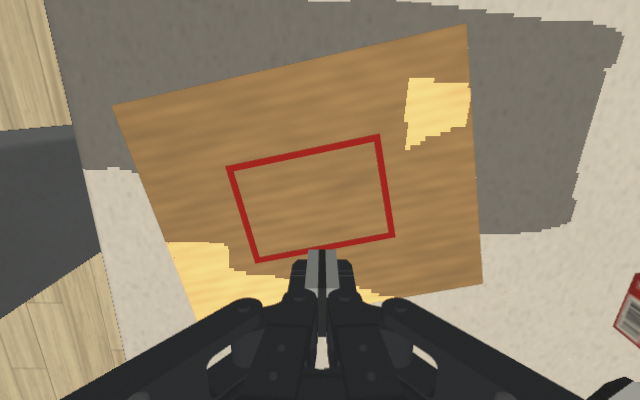

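The flap is shut: its plane fits level at z = 73.4 mm with a tilt under 0.003 rad. I'll lift and measure the frame from two heights.

```bash
python3 -m handwheel '{"gripper":[1,1,1,1,1],"travel":[[0,0,-15],[0,0,-40],[0,0,-75],[0,0,-95],[0,0,-100]],"turn":[[0,0,0],[0,0,0],[0,0,0],[0,0,0],[0,0,0]]}'
cat > fr.py <<'E'
from h import *
def frame(tag,z=73.0,cam='wrist'):
    M=camera_model(cam); im,d=read_camera(cam);save(tag,im)
    h=cv2.cvtColor(im,cv2.COLOR_RGB2HSV).astype(int)
    red=(((h[...,0]<6)|(h[...,0]>172))&(h[...,1]>150)&(h[...,2]>60)).astype(np.uint8)
    reg=regions_of('flap',cam)
    red=cv2.morphologyEx(red,cv2.MORPH_CLOSE,np.ones((3,3)))
    cs,_=cv2.findContours(red,cv2.RETR_EXTERNAL,cv2.CHAIN_APPROX_NONE)
    best=None
    for c in cs:
        if cv2.contourArea(c)<60: continue
        c=c.reshape(-1,2); W=onplane(cam,c[:,0],c[:,1],z,M)
        r=cv2.minAreaRect(W[:,:2].astype(np.float32))
        if 30<min(r[1]) and max(r[1])<85: 
            box=cv2.boxPoints(r); e=[box[1]-box[0],box[2]-box[1]]; L=max(e,key=np.linalg.norm)
            a=np.arctan2(L[1],L[0]); a=(a+np.pi/2)%np.pi-np.pi/2
            dd=d[cv2.drawContours(np.zeros(d.shape,np.uint8),[c.reshape(-1,1,2)],-1,1,-1)>0]
            print(tag,cam,'centre',np.round(r[0],1),'size',np.round(r[1],1),'yaw',round(a,4))
E
python3 - <<'E'
from fr import *
frame('w4'); frame('sc4',cam='scene'); frame('si4',cam='side')
im,d=read_camera('wrist');M=camera_model('wrist')
v,u=np.mgrid[100:240:3,240:420:3];v=v.ravel();u=u.ravel();P,_=pts('wrist',d,u,v,M);k=(P[:,2]>60)&(P[:,2]<130);F=P[k]
ce=F.mean(0);n=np.linalg.svd(F-ce,full_matrices=False)[2][2];print(len(F),ce,n)
print(get_obs()['ee_pos'],get_obs()['time_s'])
E
```

```text
time_s: 4.65
ee_pos: [569.7, 103.8, 182.9]
ee_rot: [0.706, 0.709, -0.001, -0.0]
ft_force: [0.2, -0.4, -1.0]
finger_gap: 0.0
w4 wrist centre [563.5 136.4] size [69.8 49.7] yaw 0.2127
sc4 scene centre [ 662.3 -642. ] size [61.3 79. ] yaw -0.057
sc4 scene centre [ 970.5 -698.2] size [44.7 70.8] yaw -0.0262
sc4 scene centre [ 957.8 -563.8] size [38.3 43.9] yaw -1.5344
sc4 scene centre [ 966.4 -505.8] size [70.6 43.9] yaw 0.2037
sc4 scene centre [489.5 -63.8] size [73.3 63.1] yaw 0.8775
sc4 scene centre [ 973.5 -447.3] size [70.9 43.2] yaw 0.2362
sc4 scene centre [ 969.1 -390.3] size [70.2 43.1] yaw 0.3489
si4 side centre [472.9 -66. ] size [70.4 60.7] yaw 1.492
2656 [569.07672938 133.18721333  73.70169859] [1.89726955e-04 1.17312663e-03 9.99999294e-01]
[567.13755858 103.65323818 178.49713638] 5.0
```

View pics/w4.png

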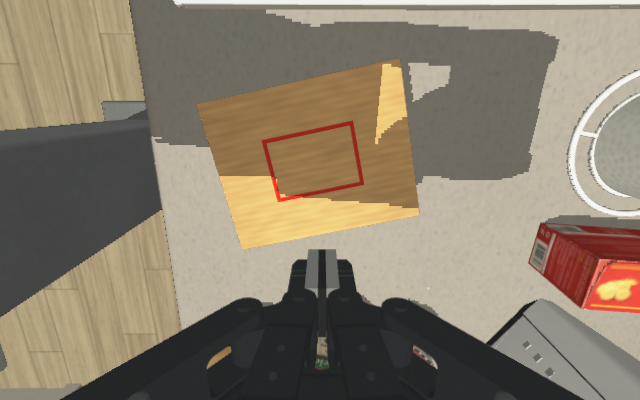

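View pics/sc4.png

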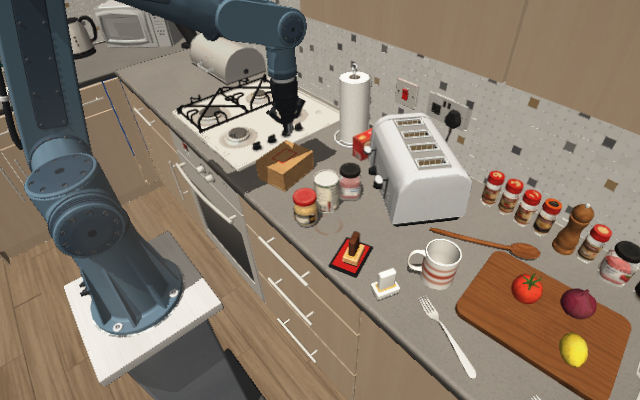

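The frame measures 69.8 × 49.7 mm, centred at (563.5, 136.4) with yaw 0.213, and the scene view confirms the carton is closed. Now I'll go high over the row to the stamp.

```bash
python3 -m handwheel '{"gripper":[1,1,1,1,1],"travel":[[-10,-5,-30],[-45,-15,-60],[-90,-25,-65],[-135,-35,-65],[-180,-45,-65]],"turn":[[0,0,0],[0,0,0],[0,0,0],[0,0,0],[0,0,0]]}' 
python3 -m handwheel '{"gripper":[-1,-1,-1,-1,-1],"travel":[[-45,-10,0],[-90,-20,0],[-135,-30,0],[-175,-40,0],[-178,-42,0]],"turn":[[0,0,0],[0,0,0],[0,0,0],[0,0,0],[0,0,0]]}'
python3 - <<'E'
from h import *
M=camera_model('wrist');im,d=read_camera('wrist');save('w5',im);np.save('w5.npy',d)
for l in ['stamp','ink_pad']:
  for r in regions_of(l,'wrist'):
    if r['score']<.3: continue
    v,u=np.nonzero(r['region']); P,ok=pts('wrist',d,u,v,M); P=P[ok]
    print(l,round(r['score'],2),np.round(r['location']),np.round(np.percentile(P,2,axis=0)),np.round(np.percentile(P,98,axis=0)))
    if l=='stamp':
      for a,b in ((66,92),(20,30),(30,66)):
        Q=P[(P[:,2]>a)&(P[:,2]<b)]
        if len(Q)>20: print(a,b,len(Q),np.median(Q[:,2]),cv2.minAreaRect(Q[:,:2].astype(np.float32)))
    else:
      print(cv2.minAreaRect(P[:,:2].astype(np.float32)),np.median(P[:,2]))
print(get_obs()['ee_pos'],get_obs()['time_s'])
E
```

```text
time_s: 5.5
ee_pos: [522.8, -77.8, 243.8]
ee_rot: [0.706, 0.709, -0.004, -0.003]
ft_force: [1.2, -1.1, -1.3]
finger_gap: -0.1
time_s: 6.0
ee_pos: [480.0, -260.2, 243.6]
ee_rot: [0.707, 0.707, -0.005, -0.003]
ft_force: [-0.3, 0.1, -0.2]
finger_gap: 72.4
stamp 0.92 [321. 191.] [ 447. -291.   10.] [ 506. -252.   89.]
66 92 918 87.48257885968613 ((476.55609130859375, -278.0169982910156), (41.75450897216797, 18.234973907470703), 24.356582641601562)
20 30 98 25.03429992515072 ((478.568359375, -261.79156494140625), (29.707763671875, 68.07350158691406), 83.24329376220703)
30 66 1119 34.97750634198388 ((476.5834655761719, -278.35760498046875), (59.79890441894531, 40.33889389038086), 25.025888442993164)
stamp 0.75 [312. 284.] [ 437. -411.    7.] [ 492. -375.   79.]
66 92 643 77.44593180681068 ((464.2916564941406, -399.5400695800781), (17.899633407592773, 41.11953353881836), 70.05070495605469)
20 30 744 24.599178609939543 ((464.2481384277344, -399.7611389160156), (39.75453567504883, 59.540496826171875), 70.6041488647461)
30 66 578 49.30641329378045 ((464.2862548828125, -393.2918395996094), (11.794922828674316, 41.55298614501953), 85.7256851196289)
ink_pad 0.65 [325. 165.] [ 419. -316.    5.] [ 532. -221.   12.]
((475.5609436035156, -271.01934814453125), (112.39366912841797, 82.75182342529297), 21.28633689880371) 9.909165446087712
[ 481.19372594 -255.47917946  243.64128322] 6.15
```

View pics/w5.png

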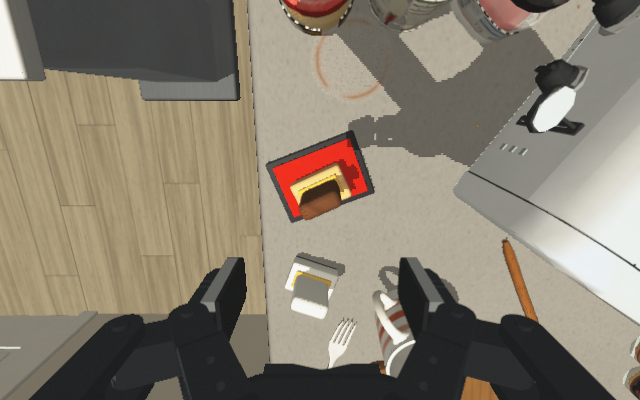

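The wrist view shows the wooden stamp on the pad at (321,191) and the white look-alike at (312,284). The arm was still settling in that picture, so I'll re-measure and then turn the jaws.

```bash
cat > st.py <<'E'
from h import *
def stamp(tag,cam='wrist',near=(477,-281)):
    a=[get_obs()['ee_pos'] for _ in range(3)]
    M=camera_model(cam);im,d=read_camera(cam);save(tag,im)
    for r in regions_of('stamp',cam):
        if r['score']<.3: continue
        v,u=np.nonzero(r['region']); P,ok=pts(cam,d,u,v,M); P=P[ok]
        if np.linalg.norm(np.median(P,0)[:2]-near)>50: continue
        zt=np.percentile(P[:,2],97)
        for lo,hi in ((zt-6,zt+5),(zt-60,zt-47)):
            Q=P[(P[:,2]>lo)&(P[:,2]<hi)]
            if len(Q)<20: continue
            rc=cv2.minAreaRect(Q[:,:2].astype(np.float32)); box=cv2.boxPoints(rc);e=[box[1]-box[0],box[2]-box[1]];L=max(e,key=np.linalg.norm)
            an=(np.arctan2(L[1],L[0])+np.pi/2)%np.pi-np.pi/2
            print(tag,cam,round(r['score'],2),len(Q),'z',np.median(Q[:,2]).round(1),'c',np.round(rc[0],1),np.round(rc[1],1),'yaw',round(an,3))
    o=get_obs();print(o['ee_pos'],o['ee_rot'].round(4),o['qpos'].round(3),o['time_s'])
E
python3 -c "
from st import *
stamp('w6');stamp('sc6','scene');stamp('si6','side')"
python3 -m handwheel '{"gripper":[-1,-1,-1,-1,-1],"travel":[[0,0,0],[0,0,0],[0,0,0],[0,0,0],[0,0,0]],"turn":[[0,0,0.14],[0,0,0.28],[0,0,0.42],[0,0,0.56],[0,0,0.70]]}' 
python3 -m handwheel '{"gripper":[-1,-1,-1,-1,-1],"travel":[[0,0,0],[0,0,0],[0,0,0],[0,0,0],[0,0,0]],"turn":[[0,0,0.14],[0,0,0.28],[0,0,0.42],[0,0,0.44],[0,0,0.44]]}' 
python3 -c "
from st import *
stamp('w7')"
```

```text
w6 wrist 0.89 715 z 87.8 c [ 476.7 -278.3] [41.6 18.2] yaw 0.433
w6 wrist 0.89 913 z 34.6 c [ 476.4 -278. ] [60.3 39.7] yaw 0.431
[ 481.7441338  -254.55035128  244.04874542] [ 0.7051  0.7091 -0.004  -0.0038] [-0.7    0.116  1.671 -0.007  1.363 -0.704] 6.25
sc6 scene 0.92 91 z 89.0 c [ 478.  -280.9] [40.9 16.2] yaw 0.427
sc6 scene 0.92 171 z 35.9 c [ 478.2 -279.5] [62.9 38.1] yaw 0.425
[ 481.96117836 -254.52308842  244.39061414] [ 0.7048  0.7093 -0.004  -0.0034] [-0.699  0.116  1.67  -0.008  1.363 -0.704] 6.35
si6 side 0.93 98 z 86.4 c [ 476.3 -280.2] [41.3 17.3] yaw 0.52
si6 side 0.93 183 z 33.6 c [ 475.8 -281.5] [59.5 39.2] yaw 0.354
[ 481.96614837 -254.81205557  244.51877105] [ 0.7049  0.7093 -0.0041 -0.0032] [-0.7    0.116  1.67  -0.008  1.363 -0.704] 6.45
time_s: 6.95
ee_pos: [482.3, -254.1, 244.7]
ee_rot: [0.906, 0.423, -0.005, -0.002]
ft_force: [-0.3, 0.3, -0.1]
finger_gap: 85.3
time_s: 7.45
ee_pos: [482.4, -253.7, 244.7]
ee_rot: [0.976, 0.216, -0.005, -0.0]
ft_force: [-0.3, -0.6, -0.0]
finger_gap: 85.6
w7 wrist 0.93 722 z 87.9 c [ 477.6 -277.9] [40.7 17.9] yaw 0.432
w7 wrist 0.93 1008 z 34.6 c [ 477.1 -278.1] [59.7 39.3] yaw 0.437
[ 482.3665337  -253.87259888  244.67200528] [ 9.764e-01  2.160e-01 -5.100e-03 -4.000e-04] [-0.698  0.115  1.67  -0.008  1.363  0.439] 7.55
```

View pics/w7.png

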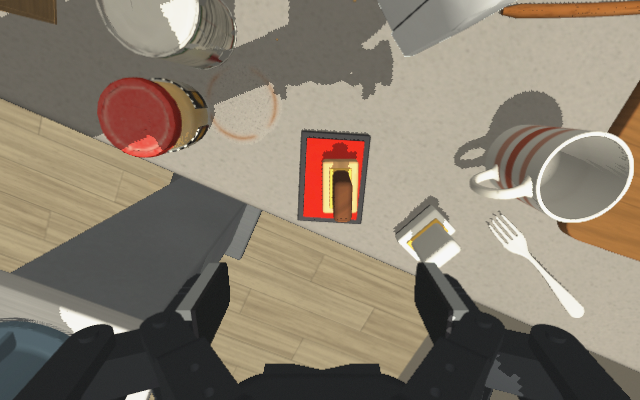

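The two wrist views and the fixed cameras agree within 2 to 3 mm. The stamp is at (477, −278.5), its top at z = 88 and its yaw 0.433, and the tool is aligned with it. Now I'll descend above it.

```bash
python3 -m handwheel '{"gripper":[-1,-1,-1,-1,-1],"travel":[[-5,7,20],[-10,14,50],[-15,20,80],[-15,20,100],[-15,20,105]],"turn":[[0,0,0],[0,0,0],[0,0,0],[0,0,0],[0,0,0]]}' 
python3 -c "
from st import *
stamp('w8')
o=get_obs();from scipy.spatial.transform import Rotation as R
r=R.from_quat(o['ee_rot']);print(r.inv().apply(np.array([477,-278.5,54])-o['ee_pos']),r.as_matrix().round(3))"
```

```text
time_s: 8.05
ee_pos: [474.6, -277.4, 137.0]
ee_rot: [0.976, 0.217, -0.007, -0.002]
ft_force: [-1.2, 0.7, 0.2]
finger_gap: 85.4
w8 wrist 0.72 1672 z 87.9 c [ 477.8 -278.1] [40.7 17.5] yaw 0.427
w8 wrist 0.72 2163 z 34.5 c [ 477.  -278.2] [59.9 40. ] yaw 0.441
[ 475.84073235 -278.11882749  139.22401277] [ 0.9763  0.2166 -0.0055 -0.0011] [-0.74   0.246  1.745 -0.009  1.158  0.398] 8.15
[ 1.76950886  1.22091094 85.20563222] [[ 0.906  0.423 -0.011]
 [ 0.423 -0.906 -0.   ]
 [-0.01  -0.005 -1.   ]]
```

View pics/w8.png

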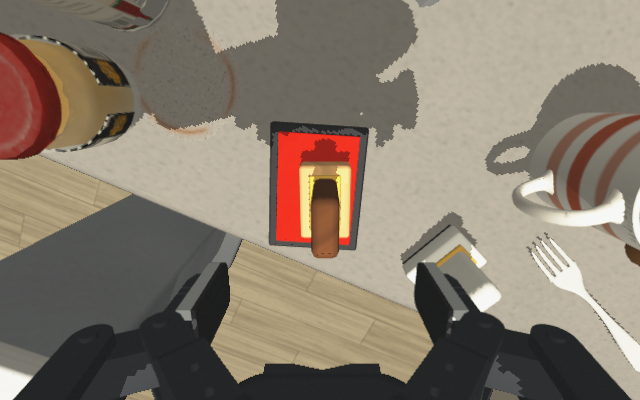

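The jaws straddle the wooden stamp, grip at (325,230), and the look-alike at (450,270) is clear of the right finger. I'll go down and grip.

```bash
python3 -m handwheel '{"gripper":[-1,-1,-1,-1,-1],"travel":[[1,0,20],[1,0,42],[1.5,0,64],[2,0,80],[2,0,85]],"turn":[[-0.004,0.01,0],[-0.004,0.01,0],[-0.004,0.01,0],[-0.004,0.01,0],[-0.004,0.01,0]]}' 
python3 -m handwheel '{"gripper":[-1],"travel":[[0,0,0]],"turn":[[0,0,0]]}' 
python3 -c "
from st import *
stamp('w9')
o=get_obs();from scipy.spatial.transform import Rotation as R
r=R.from_quat(o['ee_rot']);print(r.inv().apply(np.array([477,-278.5,54])-o['ee_pos']),r.as_matrix().round(3),o['ft_force'])"
```

```text
time_s: 8.65
ee_pos: [476.9, -277.1, 54.1]
ee_rot: [0.976, 0.217, -0.0, -0.0]
ft_force: [0.3, 0.2, -0.2]
finger_gap: 85.9
time_s: 8.75
ee_pos: [477.3, -277.3, 54.8]
ee_rot: [0.976, 0.217, -0.0, -0.0]
ft_force: [0.9, 0.6, 0.1]
finger_gap: 85.4
w9 wrist 0.55 4134 z 87.9 c [ 477.7 -277.9] [41.5 18. ] yaw 0.441
w9 wrist 0.55 4158 z 34.4 c [ 477.2 -278.1] [60. 40.] yaw 0.44
[ 477.85675106 -277.83070127   55.63959699] [9.761e-01 2.173e-01 4.000e-04 7.000e-04] [-0.741  0.369  1.787 -0.     0.984  0.391] 8.85
[-1.06065123  0.24026101  1.63937642] [[ 0.906  0.424  0.001]
 [ 0.424 -0.906 -0.001]
 [ 0.001  0.001 -1.   ]] [ 0.3956453  -0.18699316 -0.72919677]
```

View pics/w9.png

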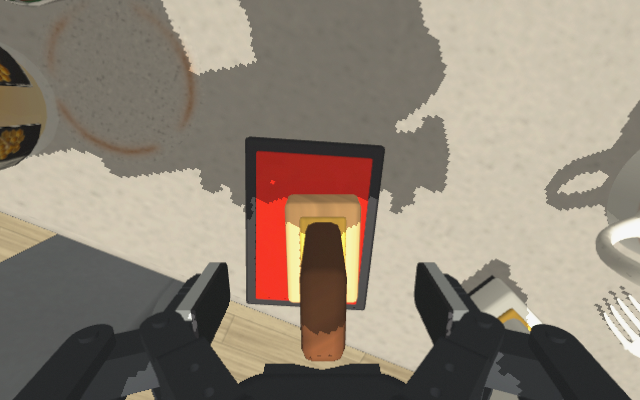

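The grip is centred between the pads, at about (323,290) in the picture. I'll close with 45 N and lift slightly.

```bash
python3 -m handwheel '{"gripper":[1,1,1,1,1],"travel":[[0,0,0],[0,0,0],[0,0,0],[0,0,0],[0,0,0]],"turn":[[0,0,0],[0,0,0],[0,0,0],[0,0,0],[0,0,0]]}' 45
python3 -m handwheel '{"gripper":[1,1,1,1,1],"travel":[[0,0,0],[0,0,-10],[0,0,-25],[0,0,-40],[0,0,-45]],"turn":[[0,0,0],[0,0,0],[0,0,0],[0,0,0],[0,0,0]]}' 
python3 -c "
from st import *
stamp('w10');stamp('sc10','scene')"
```

```text
time_s: 9.35
ee_pos: [477.9, -277.9, 55.9]
ee_rot: [0.976, 0.217, 0.0, 0.001]
ft_force: [0.2, -0.1, -1.4]
finger_gap: 17.1
time_s: 9.85
ee_pos: [479.2, -279.0, 103.9]
ee_rot: [0.976, 0.217, 0.002, 0.003]
ft_force: [0.2, -0.9, -1.8]
finger_gap: 17.4
w10 wrist 0.83 3994 z 136.0 c [ 478.9 -279.1] [41.5 17.6] yaw 0.446
w10 wrist 0.83 2753 z 82.6 c [ 492.6 -272.8] [30.  39.6] yaw -1.092
[ 478.77622376 -278.64473488  102.76668326] [0.9761 0.2173 0.0015 0.0022] [-0.741  0.294  1.77  -0.     1.072  0.391] 9.95
sc10 scene 0.83 65 z 136.1 c [ 474.9 -283.8] [31.7 15.4] yaw 0.42
sc10 scene 0.83 158 z 82.7 c [ 471.  -284.6] [43.7 40.6] yaw 0.442
[ 477.82245701 -277.82487783  101.01181974] [9.761e-01 2.173e-01 6.000e-04 9.000e-04] [-0.741  0.296  1.772 -0.     1.071  0.391] 10.05
```

View pics/w10.png

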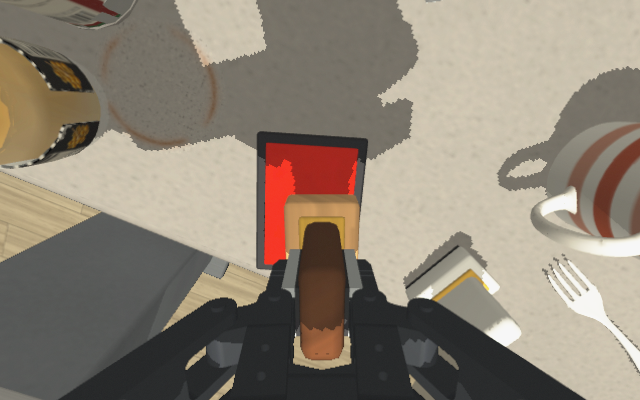

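View pics/sc10.png

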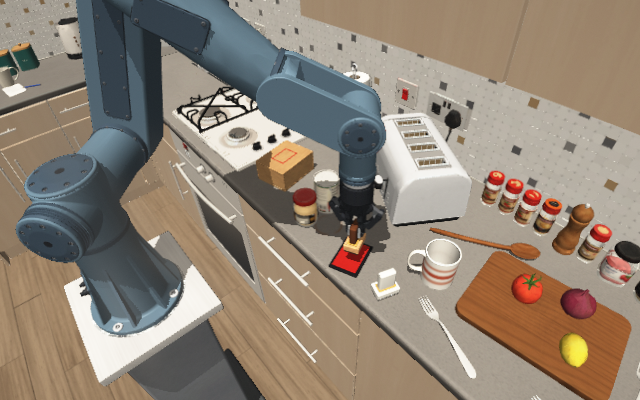

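The stamp is held upright: its top is 33 mm above the TCP, so its underside is 45 mm below the TCP. I'll raise it and carry it over the row with the underside at z ≈ 165.

```bash
python3 -m handwheel '{"gripper":[1,1,1,1,1],"travel":[[0,0,-15],[0,0,-40],[0,0,-70],[0,0,-95],[0,0,-110]],"turn":[[0,0,0],[0,0,0],[0,0,0],[0,0,0],[0,0,0]]}' 
python3 -m handwheel '{"gripper":[1,1,1,1,1],"travel":[[10,-13,-2],[27,-36,-2],[45,-61,-2],[63,-85,-2],[81,-109,-2]],"turn":[[0,0,0],[0,0,0],[0,0,0],[0,0,0],[0,0,0]]}' 
python3 -m handwheel '{"gripper":[1,1,1,1,1],"travel":[[18,-24,0],[36,-48,0],[54,-72,0],[72,-96,0],[90,-120,0]],"turn":[[0,0,0.04],[0,0,0.08],[0,0,0.12],[0,0,0.16],[0,0,0.20]]}' 
python3 -c "
from h import *
o=get_obs();from scipy.spatial.transform import Rotation as R
r=R.from_quat(o['ee_rot']);print(o['time_s'],o['ee_pos'],r.inv().apply(np.array([563.5,136.4,212])-o['ee_pos']),r.as_matrix().round(3),o['ft_force'],o['finger_gap'])"
```

```text
time_s: 10.55
ee_pos: [478.3, -278.2, 213.8]
ee_rot: [0.976, 0.217, 0.001, 0.002]
ft_force: [0.2, 0.0, -1.6]
finger_gap: 17.5
time_s: 11.05
ee_pos: [504.7, -142.5, 214.1]
ee_rot: [0.976, 0.217, 0.001, 0.001]
ft_force: [0.7, 0.6, -0.2]
finger_gap: 17.5
time_s: 11.55
ee_pos: [534.2, 6.8, 212.6]
ee_rot: [0.993, 0.118, -0.001, 0.0]
ft_force: [0.2, 0.6, -0.1]
finger_gap: 17.4
11.55 [534.21346497   6.75526647 212.59686956] [  58.90009429 -119.14861912    0.44696294] [[ 0.972  0.235 -0.001]
 [ 0.235 -0.972 -0.001]
 [-0.001  0.001 -1.   ]] [ 0.24207959  0.59272621 -0.12522844] 17.435300434525086
```

```bash
python3 -m handwheel '{"gripper":[1,1,1,1,1],"travel":[[14,-29,0],[29,-58,0],[44,-88,0],[54,-110,0],[59,-119,0]],"turn":[[0,0,0.01],[0,0,0.02],[0,0,0.024],[0,0,0.024],[0,0,0.024]]}' 
python3 -m handwheel '{"gripper":[1,1],"travel":[[0,0,0],[0,0,0]],"turn":[[0,0,0],[0,0,0]]}' 
python3 -c "
from st import *
from fr import frame
frame('w11f');stamp('w11',near=(563,136));stamp('sc11','scene',near=(563,136));stamp('si11','side',near=(563,136))"
```

```text
time_s: 12.05
ee_pos: [562.4, 139.2, 211.1]
ee_rot: [0.994, 0.108, -0.002, -0.0]
ft_force: [0.0, -0.7, -1.3]
finger_gap: 17.5
time_s: 12.25
ee_pos: [561.5, 139.1, 210.1]
ee_rot: [0.994, 0.108, -0.003, 0.0]
ft_force: [-0.2, -0.2, -0.8]
finger_gap: 17.4
w11f wrist centre [ 462.5 -110.9] size [83.5 61.7] yaw 1.1724
w11f wrist centre [ 503.7 -182.1] size [80.3 39.5] yaw 0.3856
w11f wrist centre [579.9 139.9] size [35.3 49.7] yaw -1.3543
w11 wrist 0.83 3932 z 242.8 c [562.4 138.1] [40.7 17.6] yaw 0.238
w11 wrist 0.83 2777 z 189.3 c [575.4 141.3] [31.  40.1] yaw -1.355
[562.29889856 138.16764051 211.05127424] [ 9.943e-01  1.069e-01 -1.900e-03  1.000e-04] [ 0.036  0.218  1.622 -0.     1.305  1.393] 12.45
sc11 scene 0.79 28 z 242.5 c [551.3 136.3] [31.9 15.1] yaw 0.928
sc11 scene 0.79 121 z 191.3 c [562.5 132.8] [61.9 37.6] yaw 0.163
[562.43417776 138.33554583 211.19489156] [ 9.943e-01  1.070e-01 -1.700e-03  1.000e-04] [ 0.037  0.218  1.621 -0.     1.305  1.393] 12.55
si11 side 0.63 123 z 187.2 c [559.6 133.1] [58.6 38.1] yaw 0.186
[562.46814042 138.6351051  211.22336129] [ 0.9942  0.1072 -0.0017  0.    ] [ 0.037  0.218  1.621 -0.     1.305  1.393] 12.65
```

View pics/w11.png

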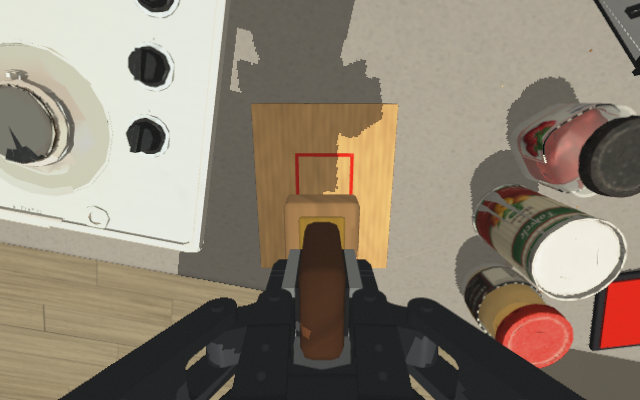

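View pics/sc11.png

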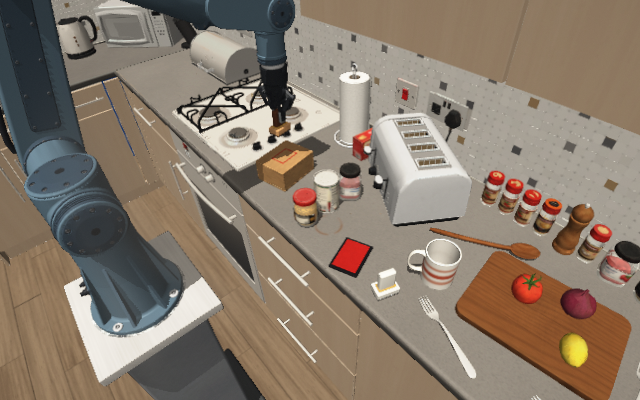

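The stamp hangs over the flap. The visible half of the frame, px (296–352, 153–195), puts its centre at (562.9, 136.2), which agrees with the earlier value. The stamp needs about (+1, −2) mm. I'll descend part way and check against all the views.

```bash
python3 -m handwheel '{"gripper":[1,1,1,1,1],"travel":[[1,1,10],[1,2,25],[1,2,40],[1,2,52],[1,2,60]],"turn":[[0,0,0],[0,0,0],[0,0,0],[0,0,0],[0,0,0]]}' 
python3 -m handwheel '{"gripper":[1,1],"travel":[[0,0,0],[0,0,0]],"turn":[[0,0,0],[0,0,0]]}' 
python3 -c "
from st import *
stamp('w12',near=(563,136));stamp('sc12','scene',near=(563,136));stamp('si12','side',near=(563,136))
a=cv2.imread('pics/sc12.png')[110:210,230:340];b=cv2.imread('pics/si12.png')[90:190,270:380]
cv2.imwrite('pics/c12.png',np.hstack([cv2.resize(x,None,fx=3.6,fy=5,interpolation=cv2.INTER_CUBIC) for x in (a,b)]))
"
```

```text
time_s: 13.15
ee_pos: [562.6, 136.9, 148.9]
ee_rot: [0.994, 0.107, -0.003, -0.0]
ft_force: [-0.2, 0.5, -1.6]
finger_gap: 17.6
time_s: 13.35
ee_pos: [562.3, 136.9, 148.3]
ee_rot: [0.994, 0.107, -0.004, -0.0]
ft_force: [-0.2, -0.1, -0.7]
finger_gap: 17.4
w12 wrist 0.8 4064 z 180.4 c [562.7 136.8] [41.2 17.9] yaw 0.22
w12 wrist 0.8 2832 z 126.8 c [575.5 139.8] [31.2 40. ] yaw -1.357
[562.99214255 136.90855505 149.35556928] [ 9.942e-01  1.072e-01 -2.700e-03 -1.000e-04] [ 0.034  0.289  1.669 -0.     1.189  1.39 ] 13.45
sc12 scene 0.86 26 z 183.5 c [551.7 131.7] [21.  13.7] yaw 0.432
sc12 scene 0.86 108 z 130.0 c [561.8 132.9] [57.7 40.5] yaw 0.154
[563.11603332 136.90767079 149.6266822 ] [ 0.9942  0.1072 -0.0024 -0.    ] [ 0.034  0.288  1.669 -0.     1.189  1.39 ] 13.55
si12 side 0.86 126 z 126.5 c [560.9 130.6] [61.8 37.3] yaw 0.052
si12 side 0.36 903 z 72.1 c [562.  135.7] [150.1 125.4] yaw 0.212
[562.96103676 136.89467861 149.48723438] [ 0.9942  0.1072 -0.0026 -0.    ] [ 0.034  0.288  1.669 -0.     1.189  1.39 ] 13.65
```

View pics/w12.png

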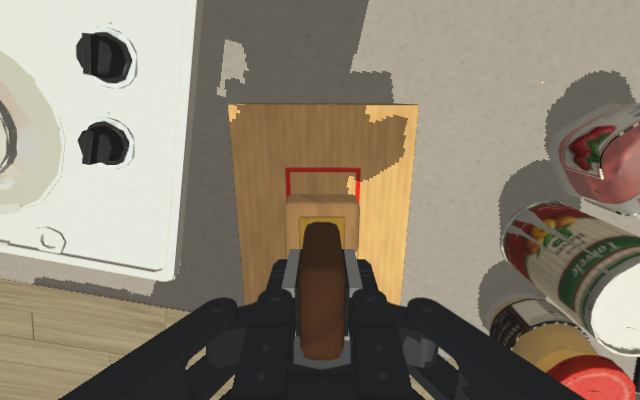

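View pics/c12.png

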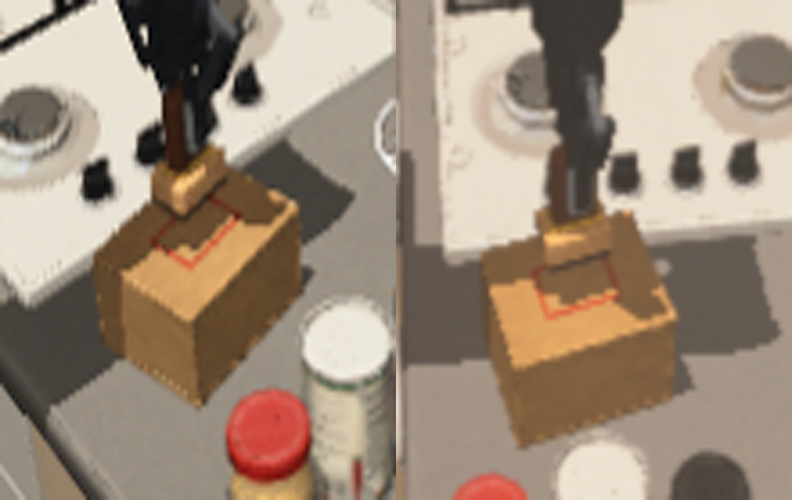

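From the wrist the block's centre is within about 1 mm of the frame's centre and square with it. In the fixed views the stamp hovers above the flap, with the near half of the frame visible. I'll lower by 18 mm.

```bash
python3 -m handwheel '{"gripper":[1,1,1,1,1],"travel":[[0.8,0.7,5],[0.8,0.7,9],[0.8,0.7,13],[0.8,0.7,16],[0.8,0.7,18]],"turn":[[0,0,0],[0,0.003,0],[0,0.005,0],[0,0.005,0],[0,0.005,0]]}' 
python3 -m handwheel '{"gripper":[1,1],"travel":[[0,0,0],[0,0,0]],"turn":[[0,0,0],[0,0,0]]}' 
python3 -c "
from st import *
from fr import frame
from scipy.spatial.transform import Rotation as R
stamp('w13',near=(563,136));frame('w13f')
def proj(cam,W,M):
    K=np.array(M['camera_matrix']);D=np.array(M['dist_coeffs']);T=np.array(M['pose'])
    C=(W-T[:3,3])@T[:3,:3]; C=C*[1,-1,-1]
    return cv2.projectPoints(C.reshape(-1,1,3),np.zeros(3),np.zeros(3),K,D)[0].reshape(-1,2)
o=get_obs();tz=o['ee_pos'][2]
cy,sy=np.cos(.2135),np.sin(.2135);A=np.array([[cy,sy],[-sy,cy]])
def box(l,w,c,z): return np.c_[np.array([[l,w],[-l,w],[-l,-w],[l,-w]])@A+c,np.full(4,z)]
out=[]
for cam,s in (('scene',(110,230)),('side',(90,270))):
    M=camera_model(cam);im,d=read_camera(cam);save(cam+'13',im)
    f=5; big=cv2.resize(im[s[0]:s[0]+100,s[1]:s[1]+80] if 0 else im[s[0]:s[0]+110,s[1]:s[1]+80],None,fx=f,fy=f,interpolation=cv2.INTER_CUBIC)
    for b,col in ((box(35,25,(563.2,136.3),73),(0,255,0)),(box(30,20,(563.2,136.3),85.5),(0,0,255)),(box(30,20,(563.2,136.3),109.5),(0,255,255)),(box(75,60,(563.2,136.3),73),(255,0,255))):
        p=(proj(cam,b,M)+.5-[s[1],s[0]])*f
        cv2.polylines(big,[p.astype(np.int32).reshape(-1,1,2)],True,col,1)
    out.append(big)
save('c13',np.hstack(out))
"
```

```text
time_s: 14.15
ee_pos: [563.5, 136.3, 130.9]
ee_rot: [0.994, 0.107, -0.0, -0.0]
ft_force: [-0.9, -0.1, -1.9]
finger_gap: 17.1
time_s: 14.35
ee_pos: [563.4, 136.4, 130.8]
ee_rot: [0.994, 0.107, -0.001, -0.0]
ft_force: [0.3, 0.3, -1.0]
finger_gap: 17.2
w13 wrist 0.94 4043 z 162.9 c [563.5 136.3] [41.5 17.9] yaw 0.212
w13 wrist 0.94 2836 z 109.4 c [577.2 139.3] [30.6 40. ] yaw -1.354
[563.64658266 136.35543274 131.05963858] [ 9.942e-01  1.072e-01 -3.000e-04 -3.000e-04] [3.200e-02 3.100e-01 1.683e+00 1.000e-03 1.149e+00 1.388e+00] 14.45
w13f wrist centre [570.  137.8] size [56.1 50. ] yaw 0.2151
```

View pics/w13.png

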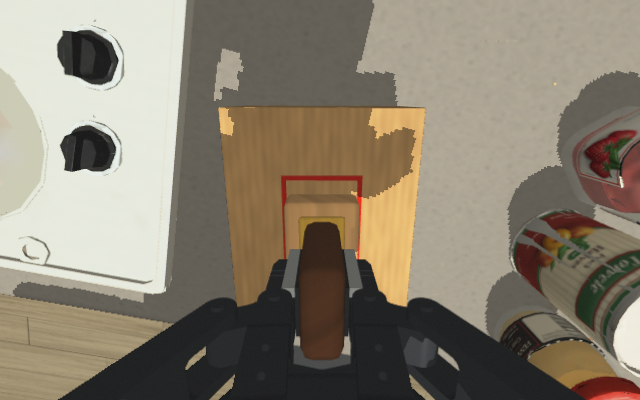

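View pics/c13.png

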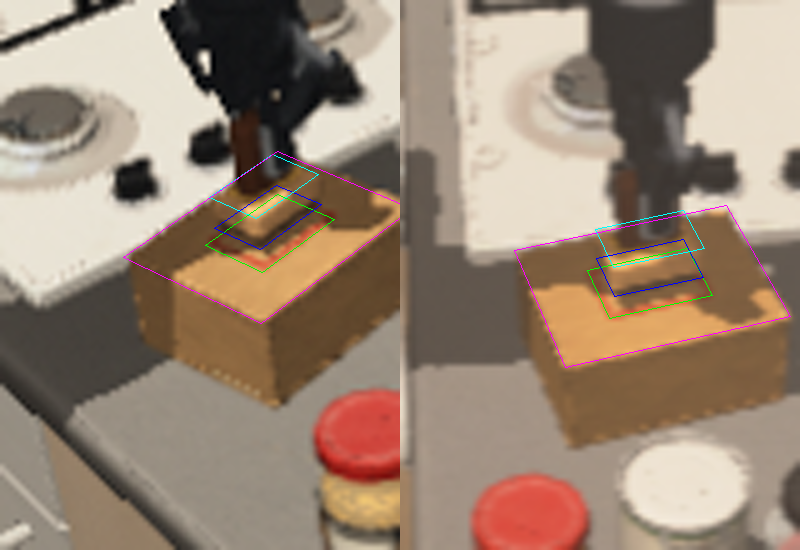

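Wrist measurements at the hover pose:

| | Centre | Yaw | Height |
|---|---|---|---|
| Stamp | (563.2, 136.2) | about 0.214 | underside z ≈ 85.2 |
| Frame | (563.2, 136.3) | 0.215 | flap z ≈ 73.4 |

The scene overlay sits about 2 px off for the carton itself, which is that camera's calibration. The last check covers flap level, the row, and whether the arm is at rest.

```bash
python3 -c "
from h import *
M=camera_model('wrist');im,d=read_camera('wrist')
v,u=np.mgrid[112:172:2,235:410:2];v=v.ravel();u=u.ravel();P,_=pts('wrist',d,u,v,M);F=P[(P[:,2]>60)&(P[:,2]<90)]
ce=F.mean(0);n=np.linalg.svd(F-ce,full_matrices=False)[2][2];print('flap',len(F),ce.round(1),n.round(4))
for c in ('scene','side'):
  im,d=read_camera(c);M=camera_model(c)
  for l in ('tin_1','jar_1'):
    for r in regions_of(l,c):
      if r['score']<.4: continue
      v,u=np.nonzero(r['region']);P,ok=pts(c,d,u,v,M);P=P[ok];print(c,l,np.percentile(P,3,axis=0).round(),np.percentile(P,97,axis=0).round())
o=get_obs();print(o['ee_pos'],o['joint_vel'].round(3),o['ft_force'],o['finger_gap'],o['time_s'])
"
```

```text
flap 2634 [618.1 147.9  73.5] [-1.5e-03  3.0e-04  1.0e+00]
scene tin_1 [ 527. -114.    5.] [599. -47. 112.]
scene tin_1 [534. 111.  88.] [593. 144. 165.]
scene jar_1 [ 610. -126.    8.] [672. -64. 104.]
scene jar_1 [ 442. -121.   15.] [502. -65. 104.]
scene jar_1 [ 422. -317.    3.] [ 527. -228.   14.]
side tin_1 [ 526. -114.    3.] [593. -46. 109.]
side jar_1 [ 441. -121.   13.] [503. -62. 102.]
side jar_1 [ 609. -125.    3.] [679. -61. 102.]
[563.48612656 136.35419483 130.89369132] [-0.001  0.002 -0.001  0.    -0.001  0.   ] [ 0.91315795 -0.80355764 -0.50844918] 17.594792296990825 15.0
```

The flap is level at z = 73.5, the jars and tin have not moved, and the arm is at rest. Handing in.

```bash
python3 -c "
from cell import *
print(job_done()); print(get_obs()['time_s'])"
```

```text
the job is handed in; nothing more can be done
None
the job is handed in; nothing more can be done
```

I shut the flap with the closed fingertips, gripped the wooden stamp at 45 N, carried it over the row with its underside at about z = 165 mm, and handed the job in at about 15 s with the stamp still held over the frame. `job_done()` reports no verdict, so the result rests on these last checks:

- **Flap:** level at z = 73.5 mm, tilt about 0.002 rad.
- **Stamp over frame:** centred within about 1 mm and square within about 0.005 rad in the wrist camera. The underside is about 12 mm above the flap, and I saw no sign of contact with the carton.
- **Grip and rest:** the fingers hold at a 17.5 mm opening and the joint speeds were about zero.
- **Jars and tin:** within a few millimetres of where they started, which is the noise of the measurement.

**Disagreement:** the fixed cameras did not match the wrist camera exactly. The scene overlay of the carton was about 2 px (roughly 4 mm) off. With the stamp higher up, both fixed cameras put its block 4 to 6 mm to one side in y. I put this down to their calibration and low resolution, and relied on the wrist view, where stamp and frame show in one picture. The networks also gave a few false "tin" and "jar" detections, which I ignored.

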